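# Find the full sample box by its weight and put it in the transfer stand

## Robot

A 6-joint arm with a two-finger parallel gripper is mounted at the origin on a cart in front of the work surface, level with it; the furniture and walls round the work are solid. World frame = base frame: x ahead of the robot, y to its left, z up, the work surface at z = 0. Lengths are in m, angles in rad, forces in N, time in s.
With the tool pointing down it reaches from about 0.35 to 0.975 m from the base axis. Payload 4.9 kg.
Tool frame: the origin (TCP) lies midway between the tips of the shut fingers; the grasp point (between the pads) lies 19 mm behind it (ctrl.tcp_to_grasp is the distance from the TCP to the grasp point, in m); z points along the fingers, y is the line along which they close (so a half turn about z gives the same grasp; the last joint's range is limited). The gripper opens to 85 mm and grips with 20 to 120 N. Pads are 22 mm wide; open, the fingers measure 114 mm over their backs; the gripper's body (76 mm by 85 mm) begins 54 mm behind the grasp point. The pads swing forward as they close: fully open they stand 13 mm farther back than shut.
Start: joints at [1.082, 0.053, 1.613, -0, 1.476, -0.119], TCP at [0.226, 0.583, 0.231] pointing down, gripper open.
Joint ranges: [-3.01, 3.01], [-1.01, 2.22], [0.06, 2.58], [-1.02, 4.17], [0.09, 2.62], [-3.14, 3.14]. Speed limits (rad/s): [2.57, 2.57, 3.14, 3.14, 3.14, 3.14].

## Interface

Orientations are given as a rotation vector (axis times angle).
In Python, from station import ctrl, viewer, finish_job gives the robot as it stands (ctrl), with the cameras (viewer) and the job as plain functions.
- The arm moves only by the shell command python3 jog.py 'ROWS' [FORCE]. ROWS is rows parted by semicolons, their numbers by spaces, 1 to 20 of them, each of 7 numbers: the finger opening in m, then dx, dy, dz in m, then a rotation vector rx, ry, rz in rad; each row is the pose to reach, as a shift and turn from the pose commanded when the command began, along the tool's axes at that moment; what a row does not reach only later rows make up. A row lasts 1/12 s, in which the tool goes at most 0.0417 m and 0.125 rad, less where a joint would pass 70% of its speed; a pose out of reach is approached as far as the arm can. The fingers move at their own pace and stop on an object; FORCE is the grip in N (left out, the last holds). Time passes only in rows, so rows that do not move let the fingers close. It prints the time, the measured TCP pose, the force, the opening and the grip force at its end.
- ctrl.get_obs(): the state, without advancing time (a new reading comes with each control period).
- viewer.get_image(name): name is "scene" or "side" or "wrist"; returns the picture (400x640x3 uint8, red, green, blue); there is no depth.
- viewer.camera_params(name): a dict with "fx", "fy", "cx", "cy" (pixels), "T" (4x4, takes a point from camera to world coordinates); the wrist camera has in their place "tool_from_camera" (4x4, takes a point from camera to tool coordinates, whose origin is the TCP and whose axes are the flange's). Camera axes: x right, y down, z forward; pixel columns grow to the right and rows downward; lengths in m; the calibration is good to about 2 mm. The wrist camera is an equidistant fisheye: a pixel r from the principal point sees the ray r / f radians off the axis. A picture is of the moment at which its call begins: read the wrist's pose just before it. camera_params takes no time and is no camera call.
- finish_job(): hands the job in; it is judged then, once.
The state is a dict: "t": time; "q": joint angles; "dq": joint speeds; "effort": joint torques, N m; "tool_pos": TCP position; "tool_rot": TCP orientation; "contact_force": force on the tool from outside, world axes, zero at the start; "wrist_torque": the same for the moment, N m; "opening": finger opening in m; "grip_force": force on a finger pad.
Only numpy, scipy, OpenCV 4.12 (cv2) and the standard library are available. Lean on these libraries where they do the work, as an engineer would, in place of code of your own. Each camera call takes 0.05 s, during which the arm holds its last target. There are 200 camera calls.

## Task

One of the three identical closed sample boxes in the green rack still holds its sample; feel by lifting which one is clearly the heaviest. Stand that box on the bare table, let go, take it again by its two narrow sides and set it gently between the two plates of the yellow stand, resting on the stand's base. Keep all boxes upright, leave the two empty ones standing in rack lanes, and do not disturb the other things on the table.

Things in the scene. Friction and masses are not known exactly. Their poses are not given: they have to be found in the camera images.
- rack: green rack fixed to the table, 70 mm (own x, roughly away from the robot) x 196 (own y), origin under its centre on the table top. Base 6 mm thick (edge lip to 10 mm); four dividers 4 mm thick, tops at 66 mm, form three lanes 60 mm wide centred at own y = +64, 0, -64 mm, open above, front and back. A box stands in each at own x = 0, broad sides (40 mm apart) free at front and back
- stand: yellow stand fixed to the table, origin under its centre on the table top. Base 96 (own x) x 90 mm (own y), 6 mm thick; two upright plates, 52 mm long in y, tops at 78 mm, leave a 50 mm gap (inner faces at own x = +-25 mm), open above and at both y ends. A box goes in upright, its y along the stand's y, broad sides facing the plates, held by its narrow sides, 52 mm apart
- box_1: one of three identical closed sample boxes: aluminium body, blue lid, paper tag on each broad side. 40 mm (own x) x 52 (own y) x 80 high (own z), origin at the centre of the underside. Starts in a rack lane, axes along the rack's. 0.14 to 0.16 kg empty, 0.45 to 0.65 kg with the sample; which is full is unseen and changes. Contents have 2 mm of play, cannot spill
- box_2: one of three identical closed sample boxes: aluminium body, blue lid, paper tag on each broad side. 40 mm (own x) x 52 (own y) x 80 high (own z), origin at the centre of the underside. Starts in a rack lane, axes along the rack's. 0.14 to 0.16 kg empty, 0.45 to 0.65 kg with the sample; which is full is unseen and changes. Contents have 2 mm of play, cannot spill
- box_3: one of three identical closed sample boxes: aluminium body, blue lid, paper tag on each broad side. 40 mm (own x) x 52 (own y) x 80 high (own z), origin at the centre of the underside. Starts in a rack lane, axes along the rack's. 0.14 to 0.16 kg empty, 0.45 to 0.65 kg with the sample; which is full is unseen and changes. Contents have 2 mm of play, cannot spill
- roll: loose part-used roll of white tags standing on its end, 48 mm across, 46 mm high, origin at the centre of its underside; leave it alone
- clip: loose black binder clip, 54 x 25 x 17 mm, origin at the centre of its underside; leave it alone
- sanitiser: loose pump bottle with red pump head, 61 x 73 x 181 mm, origin at the centre of its underside; leave it alone

How it is judged:
On the way:
1. a box stands upright on the bare table, let go (((height (world z) of box_1 below 0.0035 m and angle between box_1's own z axis and vertical below 0.1 rad and contact force between box_1 and the arm below 0.05 N and contact force between box_1 and the fingers below 0.05 N and linear speed of box_1 below 0.02 m/s) or (height (world z) of box_2 below 0.0035 m and angle between box_2's own z axis and vertical below 0.1 rad and contact force between box_2 and the arm below 0.05 N and contact force between box_2 and the fingers below 0.05 N and linear speed of box_2 below 0.02 m/s) or (height (world z) of box_3 below 0.0035 m and angle between box_3's own z axis and vertical below 0.1 rad and contact force between box_3 and the arm below 0.05 N and contact force between box_3 and the fingers below 0.05 N and linear speed of box_3 below 0.02 m/s))), for 0.2 s.
At the end, for the whole second after the job is handed in: The heaviest box rests upright and still on the base of the stand between its plates (within 18 mm of the middle along the gap, its weight of over 3 N on the stand); the other two stand upright in the rack on its base (((x of box_1 in the frame of stand between -0.01 and 0.01 m and y of box_1 in the frame of stand between -0.018 and 0.018 m and z of box_1 in the frame of stand below 0.011 m and angle between box_1's own z axis and vertical below 0.1 rad and contact force between box_1 and stand above 3 N and linear speed of each of box_1, box_2, box_3 below 0.02 m/s and x of box_2 in the frame of rack between -0.025 and 0.025 m and y of box_2 in the frame of rack between -0.1 and 0.1 m and z of each of box_2, box_3 in the frame of rack below 0.011 m and angle between each of box_2, box_3's own z axis and vertical below 0.12 rad and x of box_3 in the frame of rack between -0.025 and 0.025 m and y of box_3 in the frame of rack between -0.1 and 0.1 m) or (x of box_2 in the frame of stand between -0.01 and 0.01 m and y of box_2 in the frame of stand between -0.018 and 0.018 m and z of box_2 in the frame of stand below 0.011 m and angle between box_2's own z axis and vertical below 0.1 rad and contact force between box_2 and stand above 3 N and linear speed of each of box_2, box_1, box_3 below 0.02 m/s and x of box_1 in the frame of rack between -0.025 and 0.025 m and y of box_1 in the frame of rack between -0.1 and 0.1 m and z of each of box_1, box_3 in the frame of rack below 0.011 m and angle between each of box_1, box_3's own z axis and vertical below 0.12 rad and x of box_3 in the frame of rack between -0.025 and 0.025 m and y of box_3 in the frame of rack between -0.1 and 0.1 m) or (x of box_3 in the frame of stand between -0.01 and 0.01 m and y of box_3 in the frame of stand between -0.018 and 0.018 m and z of box_3 in the frame of stand below 0.011 m and angle between box_3's own z axis and vertical below 0.1 rad and contact force between box_3 and stand above 3 N and linear speed of each of box_3, box_1, box_2 below 0.02 m/s and x of box_1 in the frame of rack between -0.025 and 0.025 m and y of box_1 in the frame of rack between -0.1 and 0.1 m and z of each of box_1, box_2 in the frame of rack below 0.011 m and angle between each of box_1, box_2's own z axis and vertical below 0.12 rad and x of box_2 in the frame of rack between -0.025 and 0.025 m and y of box_2 in the frame of rack between -0.1 and 0.1 m))); the robot touches nothing.
It fails at once if a box tipped more than 0.5 rad from upright (angle between any of box_1, box_2, box_3's own z axis and vertical above 0.5 rad).
It fails at once if a box dropped or slammed into the stand (faster than 0.35 m/s in the last 24 mm, as after a fall of 7 mm or more) ((horizontal distance between box_1 and stand below 0.03 m and height (world z) of box_1 below 0.03 m and linear speed of box_1 above 0.35 m/s) or (horizontal distance between box_2 and stand below 0.03 m and height (world z) of box_2 below 0.03 m and linear speed of box_2 above 0.35 m/s) or (horizontal distance between box_3 and stand below 0.03 m and height (world z) of box_3 below 0.03 m and linear speed of box_3 above 0.35 m/s)).
It fails at once if a bystander was moved more than 30 mm (distance of any of roll, clip, sanitiser from where it was at the start of the episode above 0.03 m).
It also fails if it takes over 69 s, if anything falls off the work surface, if the arm or the gripper's body presses on something with over 40 N, if the wrist force passes 120 N, or if a joint passes its speed limit or range.

## Working session

There is one attempt and no reset: what is moved stays moved. The work goes in short steps, Python scripts to look and compute and a shell command to move; the robot and the scene stay as the last step left them, time stands still between calls to the robot, and variables do not carry over. Pictures are saved under pics/ and viewed, at most 10 in all, crops included, and the job is handed in when it is done.

```bash
ls; mkdir -p pics
python3 - <<'E'
from station import ctrl, viewer, finish_job
import cv2
for n in ("scene","side"):
    cv2.imwrite(f"pics/{n}0.png",cv2.cvtColor(viewer.get_image(n),cv2.COLOR_RGB2BGR))
    print(n,viewer.camera_params(n))
o=ctrl.get_obs();print(o)
print(viewer.camera_params("wrist"),ctrl.tcp_to_grasp)
E
```

```text
jog.py
pics
station.py
scene {'fx': 444.3057589633614, 'fy': 444.3057589633614, 'cx': 314.6483825314249, 'cy': 197.58234093314246, 'T': array([[ 0.81834035, -0.256062  ,  0.51453992,  0.07112836],
       [-0.57436984, -0.3325043 ,  0.74802418, -0.6576568 ],
       [-0.02045383, -0.90767458, -0.41917598,  0.44671744],
       [ 0.        ,  0.        ,  0.        ,  1.        ]])}
side {'fx': 374.1336757208781, 'fy': 374.1336757208781, 'cx': 322.566018424918, 'cy': 201.93991903267496, 'T': array([[ 0.94149663, -0.20879558,  0.26455339,  0.35002476],
       [-0.33701868, -0.58696057,  0.73613565, -0.58780427],
       [ 0.00158054, -0.78222867, -0.62298941,  0.57867588],
       [ 0.        ,  0.        ,  0.        ,  1.        ]])}
{'t': 0.1, 'q': array([ 1.08200744e+00,  5.33055854e-02,  1.61414230e+00, -9.23280824e-07,
        1.47599388e+00, -1.19011881e-01]), 'dq': array([-1.73024504e-03, -1.89965549e-03, -2.31468487e-03, -2.58879069e-06,
        8.03196586e-04,  2.72339733e-03]), 'effort': array([ 1.30021992e-03, -3.94898164e+01, -3.71366251e+01, -6.66319897e-05,
        3.89067951e-03,  1.99048799e-05]), 'tool_pos': array([0.22562371, 0.58225826, 0.23018541]), 'tool_rot': array([-5.77438856e-01, -3.08750550e+00,  2.77142894e-03]), 'contact_force': array([-0.16697633, -0.15764221, -0.92769827]), 'wrist_torque': array([-0.0525506 , -0.0121522 ,  0.00846772]), 'grip_force': 0.0, 'opening': 0.08546755558390949}
{'fx': 309.70691628693146, 'fy': 309.70691628693146, 'cx': 316.04872313798273, 'cy': 203.91460070115502, 'tool_from_camera': array([[ 7.10066185e-05, -9.64257632e-01, -2.64966440e-01,
         6.57042298e-02],
       [ 9.99999529e-01,  3.24984044e-04, -9.14688514e-04,
        -1.71591047e-03],
       [ 9.68105245e-04, -2.64966250e-01,  9.64257201e-01,
        -1.42948974e-01],
       [ 0.00000000e+00,  0.00000000e+00,  0.00000000e+00,
         1.00000000e+00]])} 0.0187
```

View pics/scene0.png

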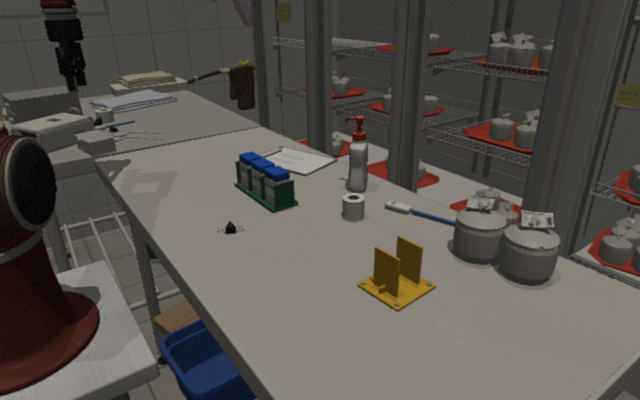

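View pics/side0.png

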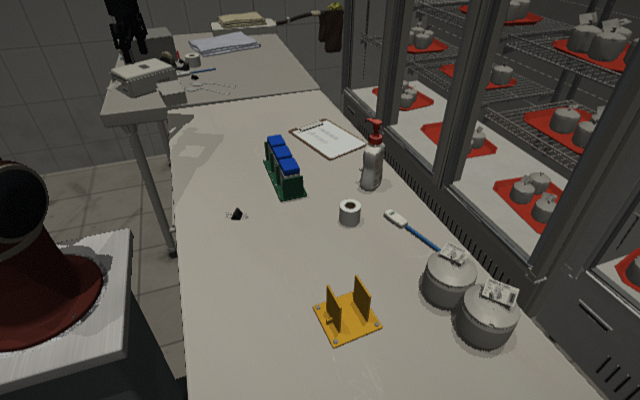

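```bash
cat > h.py <<'E'
import numpy as np, cv2
from station import ctrl, viewer, finish_job
def ray(n,u,v):
    p=viewer.camera_params(n);T=p["T"]
    d=T[:3,:3]@np.array([(u-p["cx"])/p["fx"],(v-p["cy"])/p["fy"],1]);return T[:3,3],d
def onz(n,u,v,z):
    o,d=ray(n,u,v);return o+d*(z-o[2])/d[2]
def proj(n,P):
    p=viewer.camera_params(n);T=p["T"];c=(np.atleast_2d(P)-T[:3,3])@T[:3,:3]
    return np.c_[p["fx"]*c[:,0]/c[:,2]+p["cx"],p["fy"]*c[:,1]/c[:,2]+p["cy"]]
E
python3 - <<'E'
import cv2,numpy as np
def c(n,x,y): 
    return cv2.resize(cv2.imread(f"pics/{n}0.png")[y:y+75,x:x+100],(400,300),interpolation=cv2.INTER_CUBIC)
m=np.vstack([np.hstack([c("scene",220,145),c("side",240,130)]),np.hstack([c("scene",350,234),c("side",300,272)])])
m=np.clip(m.astype(float)*1.5,0,255).astype("uint8")
cv2.imwrite("pics/m.png",m)
E
```

```text
(no output)
```

View pics/m.png

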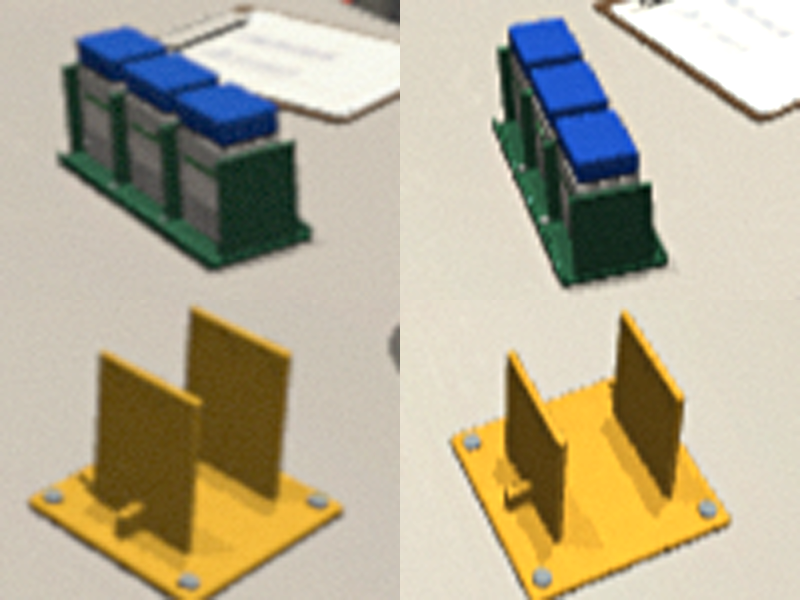

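Run:
```python
from h import *
np.set_printoptions(precision=4,suppress=True)
off={"sr":("scene",220,145,0,0),"dr":("side",240,130,400,0),"ss":("scene",350,234,0,300),"ds":("side",300,272,400,300)}
def g(k,u,v,z):
    n,x,y,a,b=off[k];return onz(n,x+(u-a+.5)/4-.5,y+(v-b+.5)/4-.5,z)[:2]
print("rack base",[g("sr",58,162,.004),g("sr",213,269,0),g("sr",311,240,.004)])
print("rack base side",[g("dr",493,126,.004),g("dr",567,288,0),g("dr",667,264,.004)])
print("lids sc",g("sr",227,100,.08),g("sr",122,38,.08))
print("lids sd",g("dr",596,133,.08),g("dr",544,35,.08))
for k,P in {"ss":[(100,353),(198,402),(190,308),(291,352)],"ds":[(510,353),(562,445),(624,313),(682,401)]}.items():
    print(k,[g(k,*p,.078) for p in P])
print("base sc",[g("ss",30,508,.003),g("ss",343,514,.003)])
print("base sd",[g("ds",451,438,.006),g("ds",728,522,.003),g("ds",540,602,.0)])
```

```text
rack base [array([0.495 , 0.3202]), array([0.5007, 0.1341]), array([0.5608, 0.125 ])]
rack base side [array([0.4965, 0.3245]), array([0.4998, 0.1315]), array([0.5642, 0.1289])]
lids sc [0.5395 0.1753] [0.5424 0.31  ]
lids sd [0.5351 0.1748] [0.535  0.3054]
ss [array([ 0.492 , -0.2107]), array([ 0.4975, -0.2594]), array([ 0.5458, -0.2063]), array([ 0.5526, -0.2554])]
ds [array([ 0.4945, -0.2094]), array([ 0.498 , -0.2592]), array([ 0.5483, -0.2056]), array([ 0.552 , -0.2559])]
base sc [array([ 0.4713, -0.1946]), array([ 0.5715, -0.2743])]
base sd [array([ 0.4731, -0.1915]), array([ 0.5735, -0.2711]), array([ 0.4836, -0.2771])]
```

```bash
cat >> h.py <<'E'
from scipy.spatial.transform import Rotation as R
def delta(pos,ydeg):
    """tool-axis shift and turn to TCP pos, pointing down, tool y at world angle ydeg"""
    o=ctrl.get_obs();A=R.from_rotvec(o["tool_rot"])
    y=np.array([np.cos(np.radians(ydeg)),np.sin(np.radians(ydeg)),0]);z=np.array([0,0,-1.])
    B=R.from_matrix(np.c_[np.cross(y,z),y,z])
    print("shift",A.inv().apply(np.array(pos)-o["tool_pos"]).round(4),"rot",(A.inv()*B).as_rotvec().round(4))
    print("t",round(o["t"],2),"pos",o["tool_pos"].round(4),"F",o["contact_force"].round(2),"open",round(o["opening"],4),"grip",round(o["grip_force"],1),"q",o["q"].round(2))
E
python3 - <<'E'
from h import *
delta([.53,.24,.28],0)
print("roll",onz("scene",353,218,0),onz("side",349,224,0),"sani",onz("scene",358,190,0),onz("side",371,187,0),"clip",onz("scene",231,232,0),onz("side",237,218,0))
E
```

```text
shift [-0.4075 -0.2092 -0.0495] rot [-1.700e-03  9.000e-04  1.201e+00]
t 0.1 pos [0.2256 0.5823 0.2302] F [-0.17 -0.16 -0.93] open 0.0855 grip 0.0 q [ 1.08  0.05  1.61 -0.    1.48 -0.12]
roll [0.62478844 0.00197828 0.        ] [ 0.62574983 -0.00159038  0.        ] sani [0.73045066 0.11056932 0.        ] [0.73620767 0.11256073 0.        ] clip [0.3844665  0.10619572 0.        ] [0.38549447 0.10634495 0.        ]
```

```bash
R="0.085 -0.4075 -0.2092 -0.05 0 0 1.2"; python3 jog.py '0.085 -0.4075 -0.2092 -0.05 0 0 1.2; 0.085 -0.4075 -0.2092 -0.05 0 0 1.2; 0.085 -0.4075 -0.2092 -0.05 0 0 1.2; 0.085 -0.4075 -0.2092 -0.05 0 0 1.2; 0.085 -0.4075 -0.2092 -0.05 0 0 1.2; 0.085 -0.4075 -0.2092 -0.05 0 0 1.2; 0.085 -0.4075 -0.2092 -0.05 0 0 1.2; 0.085 -0.4075 -0.2092 -0.05 0 0 1.2; 0.085 -0.4075 -0.2092 -0.05 0 0 1.2; 0.085 -0.4075 -0.2092 -0.05 0 0 1.2; 0.085 -0.4075 -0.2092 -0.05 0 0 1.2; 0.085 -0.4075 -0.2092 -0.05 0 0 1.2; 0.085 -0.4075 -0.2092 -0.05 0 0 1.2; 0.085 -0.4075 -0.2092 -0.05 0 0 1.2; 0.085 -0.4075 -0.2092 -0.05 0 0 1.2' 60
cat >> h.py <<'E'
def wray(u,v,pos,rot):
    p=viewer.camera_params("wrist");T=p["tool_from_camera"]
    a=np.array([(u-p["cx"])/p["fx"],(v-p["cy"])/p["fy"]]);th=np.linalg.norm(a)
    d=np.r_[a/th*np.sin(th),np.cos(th)];A=R.from_rotvec(rot)
    return A.apply(T[:3,3])+pos,A.apply(T[:3,:3]@d)
def wz(u,v,z,pos,rot):
    o,d=wray(u,v,pos,rot);return (o+d*(z-o[2])/d[2])[:2]
E
python3 - <<'E'
from h import *
o=ctrl.get_obs();np.savez("w1.npz",pos=o["tool_pos"],rot=o["tool_rot"])
im=cv2.cvtColor(viewer.get_image("wrist"),cv2.COLOR_RGB2BGR)
cv2.imwrite("pics/w1.png",im);delta([.53,.24,.28],0)
E
```

```text
t: 1.35
tool_pos: [0.5293, 0.2413, 0.2807]
tool_rot: [-2.218, -2.223, 0.001]
contact_force: [-0.1, 0.0, -0.2]
opening: 0.0849
grip_force: 0.0
shift [-0.0015  0.0008  0.0008] rot [-0.0009 -0.      0.003 ]
t 1.4 pos [0.5292 0.2415 0.2808] F [-0.07  0.59  0.44] open 0.085 grip 0.0 q [ 0.3  -0.07  1.66  0.    1.56  0.3 ]
```

View pics/w1.png

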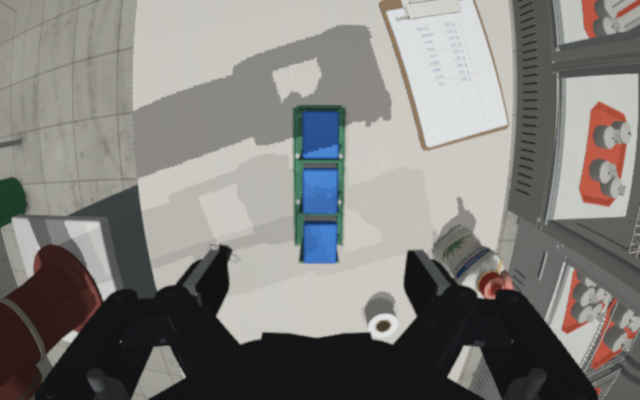

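Run:
```python
import cv2,numpy as np
im=cv2.imread("pics/w1.png")[95:275,270:370]
m=cv2.resize(np.clip(im.astype(float)*1.5,0,255).astype("uint8"),None,fx=3.3,fy=3.3,interpolation=cv2.INTER_CUBIC)
cv2.imwrite("pics/w1c.png",m)
```

```text
(no output)
```

View pics/w1c.png

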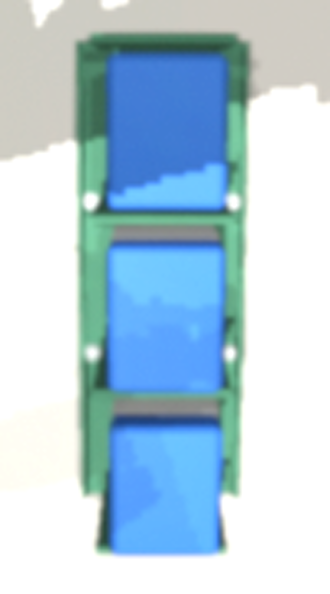

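Run:
```python
from h import *
w=np.load("w1.npz")
f=lambda u,v,z:wz(270+(u+.5)/3.3-.5,95+(v+.5)/3.3-.5,z,w["pos"],w["rot"])
for Q in ([(107,55),(224,55),(225,209),(107,209)],[(110,243),(223,243),(222,391),(109,391)],[(111,422),(221,422),(222,553),(109,553)]):
    P=np.array([f(*q,.08) for q in Q]);print(P.mean(0).round(4),"w",np.linalg.norm(P[1]-P[0]).round(4),"h",np.linalg.norm(P[3]-P[0]).round(4))
print([f(*q,.01).round(4) for q in [(78,42),(85,490),(247,42),(238,490)]])
```

```text
[0.5336 0.2906] w 0.0388 h 0.052
[0.534  0.2266] w 0.0384 h 0.0526
[0.5343 0.1629] w 0.0391 h 0.0518
[array([0.4992, 0.324 ]), array([0.4998, 0.1332]), array([0.5667, 0.3243]), array([0.5669, 0.1334])]
```

```bash
python3 -c "
from h import *
delta([.534,.2266,.04],0.2)"; python3 jog.py '0.085 -0.015 0.0048 0.02 0 0 0.0; 0.085 -0.015 0.0048 0.06 0 0 0; 0.085 -0.015 0.0048 0.1 0 0 0; 0.085 -0.015 0.0048 0.14 0 0 0; 0.085 -0.015 0.0048 0.18 0 0 0; 0.085 -0.015 0.0048 0.21 0 0 0; 0.085 -0.015 0.0048 0.23 0 0 0; 0.085 -0.015 0.0048 0.24 0 0 0; 0.085 -0.015 0.0048 0.24 0 0 0; 0.085 -0.015 0.0048 0.24 0 0 0; 0.085 -0.015 0.0048 0.24 0 0 0; 0.085 -0.015 0.0048 0.24 0 0 0' 60; python3 -c "
from h import *
delta([.534,.2266,.04],0.2)"
```

```text
shift [-0.0149  0.005   0.2408] rot [-0.0009 -0.     -0.0005]
t 1.4 pos [0.5292 0.2415 0.2808] F [-0.07  0.59  0.44] open 0.085 grip 0.0 q [ 0.3  -0.07  1.66  0.    1.56  0.3 ]
t: 2.4
tool_pos: [0.5367, 0.2261, 0.0439]
tool_rot: [2.218, 2.222, 0.006]
contact_force: [-0.1, -0.4, -1.2]
opening: 0.085
grip_force: 0.0
shift [ 0.0005 -0.0027  0.0039] rot [ 0.0042 -0.0011 -0.002 ]
t 2.4 pos [0.5367 0.2261 0.0439] F [-0.14 -0.44 -1.21] open 0.085 grip 0.0 q [ 0.27  0.14  1.85 -0.    1.14  0.27]
```

```bash
python3 jog.py '0.085 0 -0.0025 0.003 0 0 0; 0.085 0 -0.0025 0.003 0 0 0; 0.03 0 -0.0025 0.003 0 0 0; 0.03 0 -0.0025 0.003 0 0 0; 0.03 0 -0.0025 0.003 0 0 0; 0.03 0 -0.0025 0.003 0 0 0;0.03 0 -0.0025 0.003 0 0 0;0.03 0 -0.0025 0.003 0 0 0' 60; python3 -c "
from h import *
delta([.534,.2266,.04],0.2)"
```

```text
t: 3.07
tool_pos: [0.5328, 0.2254, 0.0386]
tool_rot: [2.22, 2.222, 0.001]
contact_force: [0.0, -0.9, 0.8]
opening: 0.0393
grip_force: 60.9
shift [ 0.0012  0.0012 -0.0014] rot [ 0.0005 -0.0001 -0.0026]
t 3.07 pos [0.5328 0.2254 0.0386] F [ 0.03 -0.94  0.78] open 0.0393 grip 60.9 q [ 0.27  0.14  1.86 -0.    1.14  0.27]
```

```bash
python3 jog.py '0.03 0 0 -0.008 0 0 0; 0.03 0 0 -0.018 0 0 0; 0.03 0 0 -0.02 0 0 0; 0.03 0 0 -0.02 0 0 0; 0.03 0 0 -0.02 0 0 0; 0.03 0 0 -0.02 0 0 0' ; for i in 1 2 3; do python3 jog.py '0.03 0 0 0 0 0 0' | grep -E "force|pos"; done;  python3 -c "
from h import *
delta([.534,.2266,.04],0.2);print(ctrl.get_obs()['effort'])"
```

```text
t: 3.57
tool_pos: [0.5323, 0.2253, 0.0581]
tool_rot: [-2.22, -2.222, 0.001]
contact_force: [-0.4, -0.2, -1.8]
opening: 0.0396
grip_force: 60.6
tool_pos: [0.5321, 0.2253, 0.0578]
contact_force: [0.3, -0.5, -1.1]
grip_force: 60.6
tool_pos: [0.5322, 0.2253, 0.0578]
contact_force: [0.3, 1.0, -1.2]
grip_force: 60.6
tool_pos: [0.5323, 0.2253, 0.0579]
contact_force: [0.4, -0.5, -1.8]
grip_force: 60.6
shift [0.0013 0.0018 0.0179] rot [-0.0007  0.0002 -0.0025]
t 3.82 pos [0.5323 0.2253 0.0579] F [ 0.43 -0.5  -1.78] open 0.0393 grip 60.6 q [0.27 0.11 1.86 0.   1.17 0.27]
[ 4.16766474e-03 -3.83717430e+01 -3.33116376e+01  5.62159010e-03
  1.56806680e-03 -4.45394062e-05]
```

```bash
python3 jog.py '0.03 0 0 0.01 0 0 0; 0.03 0 0 0.017 0 0 0; 0.03 0 0 0.0195 0 0 0; 0.03 0 0 0.0195 0 0 0; 0.03 0 0 0.0195 0 0 0; 0.085 0 0 0.0195 0 0 0; 0.085 0 0 0.0195 0 0 0; 0.085 0 0 0.0195 0 0 0; 0.085 0 0 0.0195 0 0 0; 0.085 0 0 -0.01 0 0 0; 0.085 0 0 -0.05 0 0 0; 0.085 0 0 -0.06 0 0 0; 0.085 0 0 -0.06 0 0 0; 0.085 0 0 -0.06 0 0 0';  python3 -c "
from h import *
delta([.534,.163,.04],0.2)"
```

```text
t: 4.98
tool_pos: [0.5331, 0.2256, 0.1192]
tool_rot: [2.22, 2.222, 0.003]
contact_force: [0.0, -0.0, -0.8]
opening: 0.085
grip_force: 0.0
shift [-0.0626  0.0006  0.0791] rot [ 0.0021 -0.0006 -0.0025]
t 4.98 pos [0.5331 0.2256 0.1192] F [ 0.02 -0.02 -0.82] open 0.085 grip 0.0 q [0.27 0.04 1.82 0.   1.28 0.27]
```

```bash
python3 jog.py '0.085 -0.04 0.001 0 0 0 0; 0.085 -0.0625 0.001 0 0 0 0; 0.085 -0.0625 0.001 0.02 0 0 0; 0.085 -0.0625 0.001 0.06 0 0 0; 0.085 -0.0625 0.001 0.079 0 0 0; 0.085 -0.0625 0.001 0.079 0 0 0; 0.085 -0.0625 0.001 0.079 0 0 0; 0.085 -0.0625 0.001 0.079 0 0 0; 0.03 -0.0625 0.001 0.079 0 0 0; 0.03 -0.0625 0.001 0.079 0 0 0; 0.03 -0.0625 0.001 0.079 0 0 0; 0.03 -0.0625 0.001 0.079 0 0 0;0.03 -0.0625 0.001 0.079 0 0 0;0.03 -0.0625 0.001 0.079 0 0 0' 60; python3 jog.py '0.03 0 0 -0.008 0 0 0; 0.03 0 0 -0.018 0 0 0; 0.03 0 0 -0.02 0 0 0; 0.03 0 0 -0.02 0 0 0; 0.03 0 0 -0.02 0 0 0; 0.03 0 0 -0.02 0 0 0' ; for i in 1 2 3; do python3 jog.py '0.03 0 0 0 0 0 0' | grep -E "_force|pos"; done
```

```text
t: 6.15
tool_pos: [0.5342, 0.1631, 0.0407]
tool_rot: [2.22, 2.222, 0.002]
contact_force: [-3.2, -0.3, 6.7]
opening: 0.0392
grip_force: 62.7
t: 6.65
tool_pos: [0.5331, 0.1628, 0.0587]
tool_rot: [-2.22, -2.222, 0.001]
contact_force: [-0.7, -0.9, -5.1]
opening: 0.0394
grip_force: 61.7
tool_pos: [0.533, 0.1628, 0.0586]
contact_force: [-0.9, -0.4, -4.9]
grip_force: 61.7
tool_pos: [0.5332, 0.1628, 0.0587]
contact_force: [-0.2, 0.3, -5.0]
grip_force: 61.7
tool_pos: [0.5333, 0.1628, 0.0589]
contact_force: [-0.0, 0.6, -5.9]
grip_force: 61.7
```

```bash
python3 jog.py '0.03 0 0 -0.03 0 0 0; 0.03 0 0 -0.07 0 0 0; 0.03 0 0 -0.09 0 0 0; 0.03 0 0 -0.09 0 0 0; 0.03 0 0 -0.09 0 0 0;0.03 0 0 -0.09 0 0 0' ; python3 -c "
from h import *
delta([.48,-.06,.036],4.6)"
```

```text
t: 7.4
tool_pos: [0.5322, 0.1627, 0.147]
tool_rot: [-2.219, -2.221, 0.005]
contact_force: [-0.1, -0.6, -5.7]
opening: 0.0393
grip_force: 64.3
shift [-0.2225 -0.052   0.1113] rot [-0.0036  0.0005 -0.0793]
t 7.4 pos [0.5322 0.1627 0.147 ] F [-0.14 -0.58 -5.7 ] open 0.0393 grip 64.3 q [ 0.16 -0.04  1.85 -0.    1.34  0.16]
```

```bash
python3 jog.py '0.03 -0.03 -0.007 0 0 0 -0.01; 0.03 -0.065 -0.015 0 0 0 -0.02; 0.03 -0.1 -0.024 0 0 0 -0.035; 0.03 -0.14 -0.033 0.01 0 0 -0.05; 0.03 -0.175 -0.041 0.03 0 0 -0.06; 0.03 -0.205 -0.048 0.05 0 0 -0.07; 0.03 -0.2225 -0.052 0.07 0 0 -0.08; 0.03 -0.2225 -0.052 0.085 0 0 -0.08; 0.03 -0.2225 -0.052 0.09 0 0 -0.08; 0.03 -0.2225 -0.052 0.09 0 0 -0.08; 0.03 -0.2225 -0.052 0.09 0 0 -0.08;0.03 -0.2225 -0.052 0.09 0 0 -0.08' ; python3 -c "
from h import *
delta([.48,-.06,.0345],4.6)"
```

```text
t: 8.4
tool_pos: [0.4824, -0.0592, 0.0599]
tool_rot: [2.128, 2.31, 0.001]
contact_force: [-0.4, 0.1, -5.0]
opening: 0.0393
grip_force: 64.0
shift [-0.0006 -0.0025  0.0254] rot [0.0009 0.0002 0.0018]
t 8.4 pos [ 0.4824 -0.0592  0.0599] F [-0.38  0.06 -5.01] open 0.0393 grip 64.0 q [-0.28 -0.11  2.07  0.    1.18 -0.36]
```

```bash
python3 jog.py '0.03 0 0 0.008 0 0 0; 0.03 0 0 0.015 0 0 0; 0.03 0 0 0.019 0 0 0; 0.03 0 0 0.021 0 0 0;0.03 0 0 0.023 0 0 0;0.03 0 0 0.024 0 0 0;0.03 0 0 0.024 0 0 0;0.03 0 0 0.024 0 0 0;0.03 0 0 0.024 0 0 0' |grep -E "pos|_force"; for i in 1 2; do python3 jog.py '0.03 0 0 0.001 0 0 0; 0.03 0 0 0.001 0 0 0; 0.03 0 0 0.001 0 0 0'|grep -E "pos|_force"; done
```

```text
tool_pos: [0.4821, -0.0597, 0.0356]
contact_force: [-0.3, -0.0, -5.1]
grip_force: 64.4
tool_pos: [0.4822, -0.0598, 0.0348]
contact_force: [-0.1, -0.9, -4.2]
grip_force: 64.3
tool_pos: [0.4823, -0.0598, 0.0347]
contact_force: [-4.5, 2.2, 5.6]
grip_force: 65.2
```

```bash
python3 jog.py '0.085 0 0 0 0 0 0; 0.085 0 0 0 0 0 0; 0.085 0 0 0 0 0 0; 0.085 0 0 0 0 0 0; 0.085 0 0 0 0 0 0; 0.085 0 0 -0.02 0 0 0; 0.085 0 0 -0.06 0 0 0; 0.085 0 0 -0.1 0 0 0; 0.085 0 0 -0.13 0 0 0; 0.085 0 0 -0.13 0 0 0;0.085 0 0 -0.13 0 0 0'; python3 -c "
from h import *
delta([.46,-.17,.27],-85.4)"
```

```text
t: 10.57
tool_pos: [0.4835, -0.0601, 0.1661]
tool_rot: [2.126, 2.306, 0.004]
contact_force: [-0.1, 0.5, -1.2]
opening: 0.0847
grip_force: 0.0
shift [-0.1078 -0.0317 -0.1039] rot [ 0.0057 -0.0026  1.5715]
t 10.57 pos [ 0.4835 -0.0601  0.1661] F [-0.09  0.53 -1.23] open 0.0847 grip 0.0 q [-0.28 -0.24  2.   -0.    1.38 -0.36]
```

```bash
python3 jog.py '0.085 0 0 -0.104 0 0 0.12; 0.085 0 0 -0.104 0 0 0.24; 0.085 0 0 -0.104 0 0 0.36; 0.085 -0.02 -0.006 -0.104 0 0 0.48; 0.085 -0.04 -0.012 -0.104 0 0 0.6; 0.085 -0.06 -0.018 -0.104 0 0 0.72; 0.085 -0.08 -0.024 -0.104 0 0 0.84; 0.085 -0.1078 -0.0317 -0.104 0 0 0.96; 0.085 -0.1078 -0.0317 -0.104 0 0 1.08; 0.085 -0.1078 -0.0317 -0.104 0 0 1.2; 0.085 -0.1078 -0.0317 -0.104 0 0 1.32; 0.085 -0.1078 -0.0317 -0.104 0 0 1.44; 0.085 -0.1078 -0.0317 -0.104 0 0 1.57; 0.085 -0.1078 -0.0317 -0.104 0 0 1.57; 0.085 -0.1078 -0.0317 -0.104 0 0 1.57; 0.085 -0.1078 -0.0317 -0.104 0 0 1.57; 0.085 -0.1078 -0.0317 -0.104 0 0 1.57'
python3 - <<'E'
from h import *
o=ctrl.get_obs();np.savez("w2.npz",pos=o["tool_pos"],rot=o["tool_rot"])
im=cv2.cvtColor(viewer.get_image("wrist"),cv2.COLOR_RGB2BGR)
cv2.imwrite("pics/w2.png",im);delta([.46,-.17,.27],-85.4)
c=np.clip(im[60:300,170:490].astype(float)*1.4,0,255).astype("uint8")
cv2.imwrite("pics/w2c.png",cv2.resize(c,None,fx=2.5,fy=2.5,interpolation=cv2.INTER_CUBIC))
E
```

```text
t: 11.98
tool_pos: [0.4588, -0.1695, 0.2666]
tool_rot: [-3.138, -0.131, 0.002]
contact_force: [-0.4, -0.3, 1.5]
opening: 0.085
grip_force: 0.0
shift [ 0.0011  0.0005 -0.0032] rot [-0.0004  0.0007  0.003 ]
t 12.03 pos [ 0.4588 -0.1696  0.2668] F [-0.57  0.22  1.05] open 0.0852 grip 0.0 q [-0.51 -0.3   1.88 -0.    1.57  0.98]
```

View pics/w2c.png

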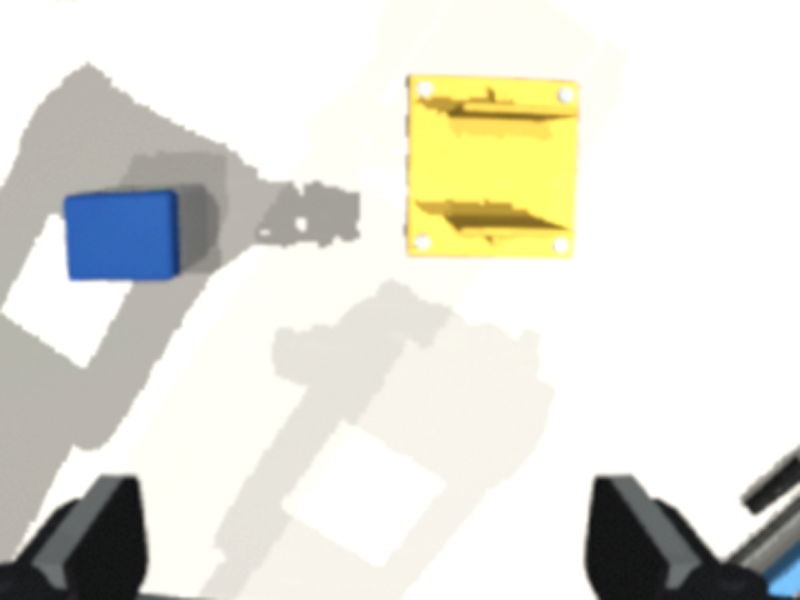

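Run:
```python
from h import *
w=np.load("w2.npz")
f=lambda u,v,z:wz(170+(u+.5)/2.5-.5,60+(v+.5)/2.5-.5,z,w["pos"],w["rot"])
for Q,z in (([(407,75),(579,80),(573,258),(407,256)],.005),([(66,198),(176,191),(178,273),(70,279)],.08)):
    P=np.array([f(*q,z) for q in Q]);e=P[1]-P[0]+P[2]-P[3];g=P[0]-P[3]+P[1]-P[2]
    print(P.round(4).tolist(),"c",P.mean(0).round(4),"w",np.linalg.norm(e)/2,"h",np.linalg.norm(g)/2,"yaw from y",np.degrees(np.arctan2(e[0],-e[1])).round(2),"from x",np.degrees(np.arctan2(g[1],g[0])).round(2))
delta([.482,-.06,.042],-85.4)
```

```text
[[0.5683, -0.1839], [0.5769, -0.2745], [0.4814, -0.2819], [0.4736, -0.1923]] c [ 0.5251 -0.2331] w 0.09044754599454782 h 0.09548122025705306 yaw from y 5.17 from x 4.76
[[0.4992, -0.0346], [0.5043, -0.0859], [0.4684, -0.0884], [0.4625, -0.0373]] c [ 0.4836 -0.0615] w 0.05150909078919156 h 0.03637927810348157 yaw from y 6.1 from x 4.07
shift [ 0.0323 -0.1072  0.2248] rot [-0.0004  0.0007  0.003 ]
t 12.03 pos [ 0.4588 -0.1696  0.2668] F [-0.57  0.22  1.05] open 0.0852 grip 0.0 q [-0.51 -0.3   1.88 -0.    1.57  0.98]
```

```bash
python3 jog.py '0.085 0.01 -0.036 0.02 0 0 0; 0.085 0.02 -0.075 0.04 0 0 0; 0.085 0.0335 -0.108 0.06 0 0 0; 0.085 0.0335 -0.108 0.08 0 0 0; 0.085 0.0335 -0.108 0.1 0 0 0; 0.085 0.0335 -0.108 0.1 0 0 0;0.085 0.0335 -0.108 0.1 0 0 0; 0.085 0.0335 -0.108 0.1 0 0 0;0.085 0.0335 -0.108 0.1 0 0 0'; python3 -c "
from h import *
delta([.4825,-.061,.044],-85.2)"
```

```text
t: 12.78
tool_pos: [0.4846, -0.06, 0.1693]
tool_rot: [3.138, 0.127, 0.005]
contact_force: [-0.5, 0.6, 0.3]
opening: 0.0853
grip_force: 0.0
shift [-0.0025  0.0007  0.1253] rot [ 0.0011 -0.003  -0.0026]
t 12.78 pos [ 0.4846 -0.06    0.1693] F [-0.46  0.61  0.34] open 0.0853 grip 0.0 q [-0.28 -0.24  1.99  0.    1.39  1.21]
```

```bash
python3 jog.py '0.085 -0.0015 0.0007 0.03 0 0 0; 0.085 -0.0015 0.0007 0.065 0 0 0; 0.085 -0.0015 0.0007 0.1 0 0 0; 0.085 -0.0015 0.0007 0.12 0 0 0; 0.085 -0.0015 0.0007 0.123 0 0 0; 0.085 -0.0015 0.0007 0.123 0 0 0;0.085 -0.0015 0.0007 0.123 0 0 0;0.085 -0.0015 0.0007 0.123 0 0 0;0.085 -0.0015 0.0007 0.123 0 0 0'; python3 -c "
from h import *
delta([.4825,-.061,.044],-85.2)"
```

```text
t: 13.53
tool_pos: [0.484, -0.0607, 0.0468]
tool_rot: [3.138, 0.128, 0.007]
contact_force: [0.5, -0.4, 0.9]
opening: 0.0851
grip_force: 0.0
shift [-0.0015  0.0001  0.0028] rot [ 0.0016 -0.0043 -0.0021]
t 13.53 pos [ 0.484  -0.0607  0.0468] F [ 0.47 -0.38  0.89] open 0.0851 grip 0.0 q [-0.28 -0.09  2.08  0.    1.15  1.21]
```

```bash
python3 jog.py '0.085 -0.001 0 0.002 0 0 0; 0.085 -0.001 0 0.002 0 0 0; 0.04 -0.001 0 0.002 0 0 0; 0.04 -0.001 0 0.002 0 0 0; 0.04 -0.001 0 0.002 0 0 0; 0.04 -0.001 0 0.002 0 0 0; 0.04 -0.001 0 0.002 0 0 0; 0.04 -0.001 0 0.002 0 0 0' 60; python3 -c "
from h import *
delta([.524,-.233,.14],-85.2)"; python3 jog.py '0.04 0 0 -0.02 0 0 0; 0.04 0 0 -0.06 0 0 0; 0.04 0 0 -0.09 0 0 0; 0.04 0 0 -0.1 0 0 0; 0.04 0 0 -0.1 0 0 0; 0.04 0 0 -0.1 0 0 0;0.04 0 0 -0.1 0 0 0';python3 -c "
from h import *
delta([.524,-.233,.14],-85.2)"
```

```text
t: 14.2
tool_pos: [0.4813, -0.0596, 0.0428]
tool_rot: [-3.138, -0.128, -0.001]
contact_force: [-1.0, 4.4, 5.1]
opening: 0.0514
grip_force: 64.2
shift [ 0.0284  0.1762 -0.0975] rot [-0.0013 -0.0004 -0.0021]
t 14.2 pos [ 0.4813 -0.0596  0.0428] F [-1.02  4.37  5.15] open 0.0514 grip 64.2 q [-0.28 -0.08  2.08  0.    1.14  1.21]
t: 14.78
tool_pos: [0.479, -0.0598, 0.1388]
tool_rot: [-3.138, -0.128, 0.009]
contact_force: [0.4, -0.4, -5.9]
opening: 0.0512
grip_force: 65.5
shift [ 0.0307  0.1763 -0.0016] rot [-0.0017  0.0054 -0.002 ]
t 14.78 pos [ 0.479  -0.0598  0.1388] F [ 0.36 -0.39 -5.93] open 0.0512 grip 65.5 q [-0.28 -0.22  2.02 -0.    1.34  1.21]
```

```bash
python3 jog.py '0.04 0.004 0.025 0 0 0 0; 0.04 0.01 0.06 0 0 0 0; 0.04 0.017 0.1 0 0 0 0; 0.04 0.023 0.135 0 0 0 0; 0.04 0.028 0.163 0 0 0 0; 0.04 0.0295 0.176 0 0 0 0; 0.04 0.0295 0.176 0 0 0 0; 0.04 0.0295 0.176 0 0 0 0; 0.04 0.0295 0.176 0 0 0 0;0.04 0.0295 0.176 0 0 0 0;0.04 0.0295 0.176 0 0 0 0'
python3 - <<'E'
from h import *
delta([.5228,-.233,.0505],-85.2)
ims=[cv2.cvtColor(viewer.get_image(n),cv2.COLOR_RGB2BGR)[y:y+120,x:x+100] for n,x,y in (("scene",350,190),("side",300,228))]
m=np.hstack([cv2.resize(i,(400,480),interpolation=cv2.INTER_CUBIC) for i in ims])
cv2.imwrite("pics/p.png",np.clip(m*1.5,0,255).astype("uint8"))
E
```

```text
t: 15.7
tool_pos: [0.5245, -0.2319, 0.1418]
tool_rot: [-3.138, -0.131, 0.001]
contact_force: [0.0, 0.1, -5.3]
opening: 0.0513
grip_force: 67.2
shift [-0.0018  0.0011  0.0913] rot [-0.0007  0.0007 -0.0005]
t 15.7 pos [ 0.5245 -0.2319  0.1418] F [ 0.03  0.11 -5.31] open 0.0513 grip 67.2 q [-0.55  0.    1.82  0.    1.32  0.94]
```

View pics/p.png

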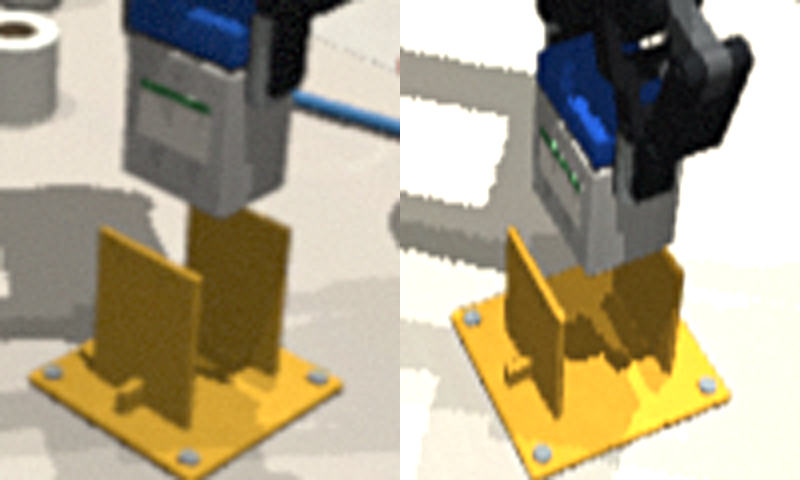

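Run:
```python
from h import *
f=lambda n,u,v:onz(n,*(((350,190) if n=="scene" else (300,228))+(np.array([u-(0 if n=="scene" else 400),v])+.5)/4-.5),.099)[:2].round(4)
for n,P in {"scene":[(124,175),(222,215),(287,187)],"side":[(535,195),(588,273),(670,240)]}.items():
    p=[f(n,*q) for q in P];print(n,p,"c",(p[0]+p[2])/2, "side lengths",np.linalg.norm(p[0]-p[1]),np.linalg.norm(p[1]-p[2]))
```

```text
scene [array([ 0.5032, -0.2112]), array([ 0.5116, -0.2562]), array([ 0.5469, -0.2563])] c [ 0.52505 -0.23375] side lengths 0.045777286944509936 0.03530014164277531
side [array([ 0.5042, -0.2122]), array([ 0.5097, -0.2558]), array([ 0.5467, -0.2519])] c [ 0.52545 -0.23205] side lengths 0.043945534471661656 0.03720497278590584
```

```bash
python3 jog.py '0.04 -0.0012 0.001 0 0 0 0; 0.04 -0.0012 0.001 0.005 0 0 0; 0.04 -0.0012 0.001 0.015 0 0 0; 0.04 -0.0012 0.001 0.028 0 0 0; 0.04 -0.0012 0.001 0.043 0 0 0; 0.04 -0.0012 0.001 0.055 0 0 0; 0.04 -0.0012 0.001 0.063 0 0 0; 0.04 -0.0012 0.001 0.068 0 0 0; 0.04 -0.0012 0.001 0.068 0 0 0; 0.04 -0.0012 0.001 0.068 0 0 0; 0.04 -0.0012 0.001 0.068 0 0 0'; python3 -c "
from h import *
delta([.5228,-.233,.0488],-85.2)"
```

```text
t: 16.72
tool_pos: [0.5244, -0.2347, 0.0752]
tool_rot: [3.138, 0.128, 0.002]
contact_force: [-0.2, -0.1, -5.3]
opening: 0.051
grip_force: 67.2
shift [-0.0015 -0.0019  0.0264] rot [ 0.001  -0.0013 -0.002 ]
t 16.72 pos [ 0.5244 -0.2347  0.0752] F [-0.18 -0.15 -5.33] open 0.051 grip 67.2 q [-0.55  0.08  1.86 -0.    1.2   0.94]
```

Free of contact between the plates; lower the rest slowly.

```bash
python3 jog.py '0.04 -0.001 0 0.006 0 0 0; 0.04 -0.001 -0.001 0.012 0 0 0; 0.04 -0.001 -0.001 0.017 0 0 0; 0.04 -0.001 -0.001 0.021 0 0 0; 0.04 -0.001 -0.001 0.024 0 0 0; 0.04 -0.001 -0.001 0.025 0 0 0; 0.04 -0.001 -0.001 0.025 0 0 0; 0.04 -0.001 -0.001 0.025 0 0 0;0.04 -0.001 -0.001 0.025 0 0 0' |grep -E "pos|_force"; for i in 1 2; do python3 jog.py '0.04 0 0 0.001 0 0 0; 0.04 0 0 0.001 0 0 0; 0.04 0 0 0.001 0 0 0'|grep -E "pos|_force"; done
```

```text
tool_pos: [0.5228, -0.2335, 0.0495]
contact_force: [0.1, 0.2, -5.1]
grip_force: 67.4
tool_pos: [0.523, -0.2336, 0.0488]
contact_force: [0.6, 0.6, -3.0]
grip_force: 67.2
tool_pos: [0.5231, -0.2336, 0.0487]
contact_force: [-3.5, 2.4, 4.9]
grip_force: 68.2
```

Seated. Release and rise.

```bash
python3 jog.py '0.085 0 0 0 0 0 0; 0.085 0 0 0 0 0 0; 0.085 0 0 0 0 0 0; 0.085 0 0 0 0 0 0; 0.085 0 0 0 0 0 0; 0.085 0 0 -0.02 0 0 0; 0.085 0 0 -0.06 0 0 0; 0.085 0 0 -0.1 0 0 0; 0.085 0 0 -0.14 0 0 0; 0.085 -0.04 0 -0.18 0 0 0;0.085 -0.08 0 -0.2 0 0 0;0.085 -0.08 0 -0.2 0 0 0;0.085 -0.08 0 -0.2 0 0 0;0.085 -0.08 0 -0.2 0 0 0'
python3 - <<'E'
from h import *
ims=[cv2.cvtColor(viewer.get_image(n),cv2.COLOR_RGB2BGR)[y:y+200,x:x+260] for n,x,y in (("scene",220,130),("side",220,130))]
m=np.hstack([cv2.resize(i,(400,308),interpolation=cv2.INTER_CUBIC) for i in ims])
cv2.imwrite("pics/f.png",np.clip(m*1.4,0,255).astype("uint8"))
E
```

```text
t: 19.13
tool_pos: [0.443, -0.2403, 0.2481]
tool_rot: [3.138, 0.127, 0.003]
contact_force: [-0.1, 0.3, -0.1]
opening: 0.0849
grip_force: 0.0
```

View pics/f.png

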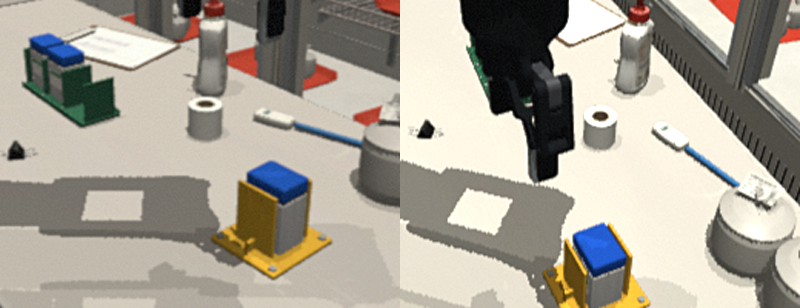

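The picture shows the heavy box upright between the plates at about (275,210). The two empties are in the rack and the bystanders are in place.

```bash
python3 -c "
from station import ctrl, viewer, finish_job
print(finish_job())"
```

```text
the job is handed in; nothing more can be done
None
```

The heavy box (about 0.53 kg by lifting) was stood on the table, regripped by its narrow sides and set upright in the yellow stand, and the job is handed in at about 19 s with no verdict returned; the middle-lane box weighed empty, the third I left unweighed since only one holds a sample, and both empties are still in the rack.

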